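Tip the pickling onions out of their organiser bin

ROBOT

A 6-joint arm with a two-finger parallel gripper is mounted at the origin on the work surface. World frame = base frame: x ahead of the robot, y to its left, z up, the work surface at z = 0. Lengths are in m, angles in degrees, forces in N, time in s.
With the tool pointing down it reaches from about 0.25 to 0.725 m from the base axis. Payload 9.7 kg.
Tool frame: the origin (TCP) lies at the very end of the fingers, on their centre line; the grasp point (between the pads) lies grasp_offset behind it (grasp_offset is the distance from the TCP to the grasp point, in m); z points along the fingers, y is the line along which they close (so a half turn about z gives the same grasp; the last joint's range is limited). The gripper opens to 85 mm and grips with 20 to 120 N. Pads are 22 mm wide; open, the fingers measure 114 mm over their backs; the gripper's body (76 mm by 85 mm) begins 54 mm behind the grasp point. The pads swing forward as they close: fully open they stand 13 mm farther back than shut.
Start: joints at [-64.63, 4.979, 10.078, 95.1, 0, 90], TCP at [0.236, -0.497, 0.195] pointing down, gripper open.
Joint ranges: [-179.16, 179.16], [-48.56, 103.87], [-65.8, 70.77], [-126.05, 130.52], [-82.76, 87.17], [-180, 180]. Speed limits (degrees/s): [127.2, 127.2, 147.25, 180, 180, 180].

INTERFACE

Orientations are given as [roll, pitch, yaw] about the fixed x, y, z axes, in that order (R = Rz(yaw) Ry(pitch) Rx(roll)).
In Python, from workcell import get_obs, camera, calibration, job_done, recognise, cut_out, mark_of, grasp_offset gives the robot as it stands.
- The arm moves only by the tool servo_tool, never from a script. Its argument "moves" is a list of rows, each a list of 3 entries, a list of its own where there are three numbers: the turn, a rotation vector about the tool's x, y, z in degrees, then the shift along the tool's x, y, z in m, then the opening in per cent of the stroke, from 0 (shut) to 100 (fully open). In form: [[[ax, ay, az], [x, y, z], claw], ...]. A call has 1 to 12 rows; each row shifts and turns the commanded pose from where the row before left it, along the tool's axes as they then stand; what a row does not reach is not made up. A row lasts 1/10 s, in which the tool goes at most 50 mm and 8.59 degrees, less where a joint would pass 70% of its speed; a pose out of reach is approached as far as the arm can. A call is refused whole if a number of a shift passes 0.05 or a number of a turn 8.59, either way. A call with a gripper value outside its range is refused whole. The fingers move at their own pace and stop on an object; "force" is the grip in N (left out, the last holds). Time passes only in rows, so rows that do not move let the fingers close. It gives the time, the measured TCP pose, the force, the opening and the grip force at its end, in the units of the state.
- get_obs(): the state, without advancing time (a new reading comes with each control period).
- camera(name): name is "side" or "top"; returns (picture, depth): 480x640x3 uint8, red, green, blue; 480x640 float32, m along the optical axis (not along the pixel's ray), 0 where there is no reading.
- calibration(name): a dict with "camera_matrix" (3x3 intrinsics, pixels), "dist" ([k1, k2, p1, p2, k3] as OpenCV has them; the pictures are not rectified), "R" (3x3) and "t" (3): a world point X has camera coordinates R X + t. Camera axes: x right, y down, z forward; pixel columns grow to the right and rows downward; lengths in m; the calibration is good to about 2 mm. A picture is of the moment at which its call begins. calibration takes no time and is no camera call.
- job_done(): hands the job in; it is judged then, once.
Trained networks look in the newest picture that a camera, given by its name, has taken for a name from the list of things; names that differ only in an ending like _2 or _b are one class to them, and where a whole thing is asked for, a point or a joint stands for the part that bears it (a point fixed in the world has none). Each returns a list of dicts, best first, with "score" (0 to 1); they miss things now and then, are a little off and sometimes report something else, mostly with a low value. They report only what shows in the picture. A call takes as long as a camera call. They do not tell look-alikes from the thing itself.
- recognise(name, camera): "xyz" ([x, y, z] in m, in the coordinates of the camera as it stood for that picture, good to about 4 mm: the middle of the surface that is visible of it).
- cut_out(name, camera): "mask" (480x640 bool, what is visible of it).
- mark_of(name, camera): "xyz" ([x, y, z] in m, in the coordinates of the camera as it stood for that picture, good to about 4 mm: a listed point, or the origin of a listed thing).
The state is a dict: "time": time; "q": joint angles; "qd": joint speeds; "joint_efforts": joint torques, N m; "ee_pos": TCP position; "tcp_rot": TCP orientation; "wrist_force": force on the tool from outside, world axes, zero at the start; "torque": the same for the moment, N m; "opening": finger opening in m; "grasp_force": force on a finger pad.
Only numpy, scipy, OpenCV 4.12 (cv2) and the standard library are available. Lean on these libraries where they do the work, as an engineer would, in place of code of your own. Each camera call takes 0.05 s, during which the arm holds its last target. There are 200 camera calls.

TASK

Three white insert bins sit snugly in the wooden organiser. Lift the one holding the two small onions straight up, level, until it is clear of the organiser, then tip it forward over the steel mixing bowl so that both onions roll out into the bowl. Then set the empty bin down gently, upright, on the bare counter.

Things in the scene. Friction and masses are not known exactly. Their poses are not given: they have to be found in the camera images.
- bin: white bin with the two onions: x 110 mm, y 70 mm, side walls 50 mm high, 120 g. Origin: centre of underside, z up, front (-x) roughly faces the robot. Grip: upright tab at the rear, x 45 to 55 mm, 32 mm wide in y, rising to z 92 mm; rear wall 40 mm high; pinch its thickness from above. The bin stands in a fixed wooden organiser: walls 50 mm high, pocket floor at 10 mm, 2.5 mm play all round: raise it 40 mm, level.
- bowl: round steel mixing bowl, loose, 0.4 kg, 210 mm across the rim, 90 mm high. Origin: centre of its underside, z up. The organiser (249 mm wide, 127 mm deep, three bins side by side; the others hold pegs and tea lights) stands left or right of the robot's midline and the bowl on the other side; the counter between them, world x 0.42 to 0.62 m, y within 0.05 m of 0, is bare.
- onion_a_mid (a point): a brown pickling onion, nearly round, 28 mm wide, 30 mm tall, 16 g; the point is its middle. It starts loose on the flat rear half of the bin's floor; the front half of that floor is a ramp climbing at 21 degrees to a front lip 22 mm high (bin x = -55 mm), between the side walls, so the onions roll out over the lip when the bin is tipped front down by some 35 degrees, surely by 45.
- onion_b_mid (a point): a brown pickling onion, nearly round, 28 mm wide, 30 mm tall, 16 g; the point is its middle. It starts loose beside the other onion in the bin.
There are look-alikes about, which are no part of the job. There is more than one size of the bowl; the one meant has the size given above. What is shaped like the bin but pink is not meant.

How it is judged:
By the outcome, as a careful person would: the job done as asked, in the order asked, and still so for the second after the job is handed in, with the robot touching nothing.
It also fails if it takes over 54 s, if anything falls off the work surface, if the arm or the gripper's body presses on something with over 40 N, if the wrist force passes 120 N, or if a joint passes its speed limit or range.

## Working session

There is one attempt and no reset: what is moved stays moved. The work goes in short steps, Python scripts to look and compute and a tool call to move; the robot and the scene stay as the last step left them, time stands still between calls to the robot, and variables do not carry over. Pictures are saved under pics/ and viewed, at most 10 in all, crops included, and the job is handed in when it is done.

Besides the shell and the picture viewer there is one more tool, called after "Request:" as name(argument=value, ...), one argument or row to a line, values as JSON. servo_tool: Moves the arm, as the interface text tells. Its arguments: {"type":"object","properties":{"moves":{"type":"array"},"force":{"type":"number"}},"required":["moves"]}

```bash
mkdir -p pics
cat > h.py <<'E'
import numpy as np, cv2
from workcell import *
def w(p,c):
    k=calibration(c); return np.array(k["R"]).T@(np.array(p)-np.array(k["t"]))
def cloud(c,d,m):
    k=calibration(c); v,u=np.nonzero(m&(d>0)); z=d[v,u]
    n=cv2.undistortPoints(np.stack([u,v],1).astype(float)[:,None],np.array(k["camera_matrix"]),np.array(k["dist"]))[:,0]
    return (np.c_[n*z[:,None],z]-np.array(k["t"]))@np.array(k["R"])
def save(p,n): cv2.imwrite("pics/"+n,cv2.cvtColor(p,cv2.COLOR_RGB2BGR))
E
python3 - <<'E'
from h import *
print(grasp_offset, get_obs())
np.set_printoptions(precision=4,suppress=True)
for c in("top","side"):
    p,d=camera(c); save(p,c+"0.png")
    for n in("bin","bowl","onion_a_mid"):
        for f in(recognise,mark_of):
            for r in f(n,c): print(c,n,f.__name__,round(r["score"],2),w(r["xyz"],c))
E
```

```text
0.0187 {'time': 0.0, 'q': array([-6.46300023e+01,  5.01185029e+00,  1.00336528e+01,  9.51001761e+01,
        9.95844837e-04,  9.00006248e+01]), 'qd': array([ 0.01125645,  0.02922792, -0.03343791, -0.00498134, -0.00053121,
       -0.05087885]), 'joint_efforts': array([ 8.85275017e-05, -5.20397151e+01,  4.64799321e+01,  1.65269058e-02,
       -9.51379775e-05, -3.70763942e-06]), 'ee_pos': array([ 0.23553588, -0.49669546,  0.19416874]), 'tcp_rot': array([-1.79921626e+02, -9.94989276e-04,  2.53693716e+01]), 'wrist_force': array([-0.3837732 ,  0.66084164, -1.02766606]), 'torque': array([0.0548809 , 0.03970876, 0.01675772]), 'grasp_force': 0.0, 'opening': 0.08518552225950167}
top bin call 0.79 [0.3399 0.2601 0.0121]
top bin call 0.55 [0.5141 0.2393 0.0273]
top bin call 0.69 [0.3376 0.2613 0.0012]
top bin call 0.59 [0.5088 0.2365 0.0084]
top bowl call 0.58 [ 0.5109 -0.2796  0.0324]
top bowl call 0.84 [ 0.4941 -0.2582 -0.0001]
top bowl call 0.66 [ 0.168  -0.2988  0.0004]
top bowl call 0.57 [0.53  0.252 0.026]
top onion_a_mid call 0.49 [0.5271 0.2495 0.0349]
top onion_a_mid call 0.62 [0.5255 0.2518 0.027 ]
side bin call 0.94 [0.342  0.2547 0.0276]
side bin call 0.65 [0.5551 0.2308 0.0467]
side bin call 0.56 [ 0.55   -0.2704  0.0586]
side bin call 0.64 [0.3366 0.2563 0.0024]
side bowl call 0.69 [ 0.5492 -0.2714  0.0552]
side bowl call 0.68 [ 0.2005 -0.3782  0.0689]
side bowl call 0.79 [ 0.4976 -0.2614  0.0017]
side onion_a_mid call 0.59 [0.5286 0.2518 0.034 ]
side onion_a_mid call 0.52 [0.5387 0.2527 0.0275]
```

View pics/top0.png

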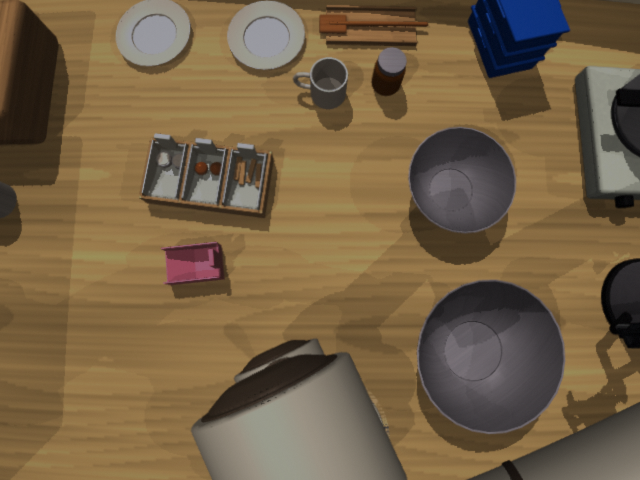

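View pics/side0.png

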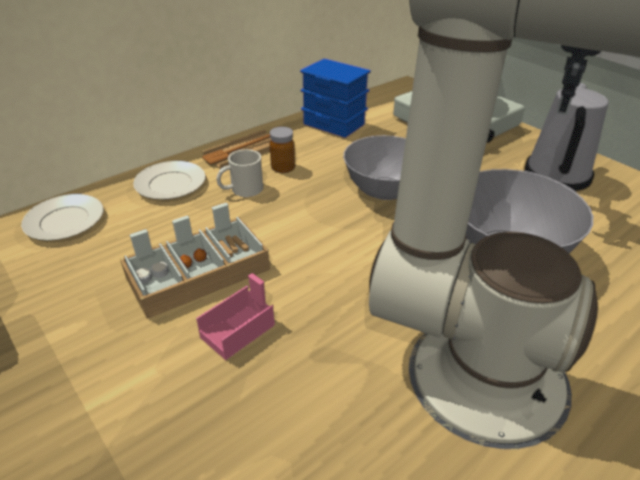

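The middle bin (top picture, 207,175) holds the onions, with its tab at (205,145). The far bowl at (462,180) looks like the 210 mm one. The pink bin at (193,263) and the large bowl at (490,355) are the look-alikes. Next I measure the tabs and the bowl rim by depth.

Run:
```python
from h import *
np.set_printoptions(precision=4,suppress=True)
for c in("top","side"):
    p,d=camera(c); P=cloud(c,d,np.ones((480,640),bool)); x,y,z=P.T
    m=(x>.42)&(x<.68)&(y>.08)&(y<.40)&(z>.068)&(z<.13)
    T=P[m]; o=np.argsort(T[:,1]); T=T[o]
    for g in np.split(T,np.nonzero(np.diff(T[:,1])>.012)[0]+1):
        if len(g)>4:
            u=g[g[:,2]>.09]; print(c,"tab",len(g),g.mean(0),g.min(0),g.max(0),"top",len(u),u.mean(0) if len(u) else "")
    m=(x>.40)&(x<.68)&(y>.05)&(y<.42)&(z>.035)&(z<.068); q=P[m][:,:2].astype(np.float32)
    if len(q): print(c,"organiser",cv2.minAreaRect(q))
    m=(x>.32)&(x<.65)&(y>-.45)&(y<-.1)&(z>.083)&(z<.1); q=P[m][:,:2].astype(np.float32)
    print(c,"rim",len(q),cv2.minEnclosingCircle(q), z[m].max())
```

```text
top tab 181 [0.5492 0.1499 0.0919] [0.5444 0.1342 0.0684] [0.5576 0.167  0.1052] top 117 [0.5503 0.1501 0.099 ]
top tab 180 [0.5598 0.23   0.0912] [0.5544 0.2158 0.0681] [0.5681 0.2474 0.1052] top 112 [0.561  0.2305 0.0989]
top tab 187 [0.5692 0.3105 0.091 ] [0.5635 0.2965 0.0681] [0.579  0.3285 0.1038] top 114 [0.5703 0.3109 0.0988]
top organiser ((0.5117946863174438, 0.23860958218574524), (0.24961404502391815, 0.12966783344745636), 83.18087005615234)
top rim 822 ((0.496244877576828, -0.2612418234348297), 0.10506008565425873) 0.0926511068308026
side tab 279 [0.5506 0.1536 0.0881] [0.5441 0.1363 0.068 ] [0.5598 0.1688 0.1052] top 130 [0.5513 0.1533 0.0984]
side tab 303 [0.5608 0.2339 0.0876] [0.5546 0.2158 0.068 ] [0.5718 0.2491 0.1043] top 137 [0.5616 0.2339 0.0981]
side tab 331 [0.5696 0.3131 0.0883] [0.5633 0.2958 0.0682] [0.58   0.3287 0.1049] top 155 [0.5704 0.313  0.0984]
side organiser ((0.5141717195510864, 0.23796945810317993), (0.24998919665813446, 0.13572435081005096), 83.19293975830078)
side rim 448 ((0.49890950322151184, -0.26065367460250854), 0.10711076110601425) 0.0943327150433318
```

Request:
servo_tool(
  moves=[
    [[0,0,-7.2],[0,0,-0.008],100],
    [[0,0,-7.2],[0,0,-0.008],100],
    [[0,0,-7.2],[0,0,-0.008],100],
    [[0,0,-7.2],[0,0,-0.008],100],
    [[0,0,-7.2],[0,0,-0.008],100],
    [[0,0,-7.2],[0,0,-0.008],100],
    [[0,0,-7.2],[0,0,-0.008],100],
    [[0,0,-7.2],[0,0,-0.008],100],
  ],
  force=40,
)

```text
time: 1.6
ee_pos: [0.2357, -0.4969, 0.2592]
tcp_rot: [-180.0, -0.0, 83.3]
wrist_force: [-0.6, -0.5, 0.5]
opening: 0.0854
grasp_force: 0.0
```

Request:
servo_tool(
  moves=[
    [[0,0,0],[0.038,0.0117,0],100],
    [[0,0,0],[0.038,0.0117,0],100],
    [[0,0,0],[0.038,0.0117,0],100],
    [[0,0,0],[0.038,0.0117,0],100],
    [[0,0,0],[0.038,0.0117,0],100],
    [[0,0,0],[0.038,0.0117,0],100],
    [[0,0,0],[0.038,0.0117,0],100],
    [[0,0,0],[0.038,0.0117,0],100],
    [[0,0,0],[0.038,0.0117,0],100],
    [[0,0,0],[0.038,0.0117,0],100],
  ],
)

```text
time: 2.6
ee_pos: [0.3987, -0.1326, 0.2592]
tcp_rot: [180.0, 0.0, 83.0]
wrist_force: [1.0, -1.1, -0.3]
opening: 0.0854
grasp_force: 0.0
```

Request:
servo_tool(
  moves=[
    [[0,0,0],[0.038,0.0117,0],100],
    [[0,0,0],[0.038,0.0117,0],100],
    [[0,0,0],[0.038,0.0117,0],100],
    [[0,0,0],[0.038,0.0117,0],100],
    [[0,0,0],[0.038,0.0117,0],100],
    [[0,0,0],[0.038,0.0117,0],100],
    [[0,0,0],[0.038,0.0117,0],100],
    [[0,0,0],[0.038,0.0117,0],100],
    [[0,0,0],[0.038,0.0117,0],100],
    [[0,0,0],[0.038,0.0117,0],100],
    [[0,0,0],[0,0,0],60],
    [[0,0,0],[0,0,0],60],
  ],
)

```text
time: 3.8
ee_pos: [0.5609, 0.2293, 0.258]
tcp_rot: [-179.9, 0.1, 83.1]
wrist_force: [-1.6, -0.5, 0.5]
opening: 0.0589
grasp_force: 0.0
```

Request:
servo_tool(
  moves=[
    [[0,0,0],[0.002,0.001,0.03],45],
    [[0,0,0],[0,0,0.03],45],
    [[0,0,0],[0,0,0.03],45],
    [[0,0,0],[0,0,0.03],45],
    [[0,0,0],[0,0,0.02],45],
    [[0,0,0],[0,0,0.01],45],
    [[0,0,0],[0,0,0],45],
  ],
)

```text
time: 4.5
ee_pos: [0.5615, 0.2295, 0.1084]
tcp_rot: [-179.9, 0.0, 82.9]
wrist_force: [1.0, 0.2, 0.4]
opening: 0.0382
grasp_force: 0.0
```

Run:
```python
from h import *
p,d=camera("side"); save(cv2.resize(p[150:350,80:347],(800,600)),"s1.png"); o=get_obs(); print(o["ee_pos"],o["q"])
```

```text
[0.56212829 0.22993027 0.10973095] [ 2.22475782e+01  1.19546960e+01  8.46366858e+00  8.64743973e+01
 -2.43315468e-03  1.19320965e+02]
```

View pics/s1.png

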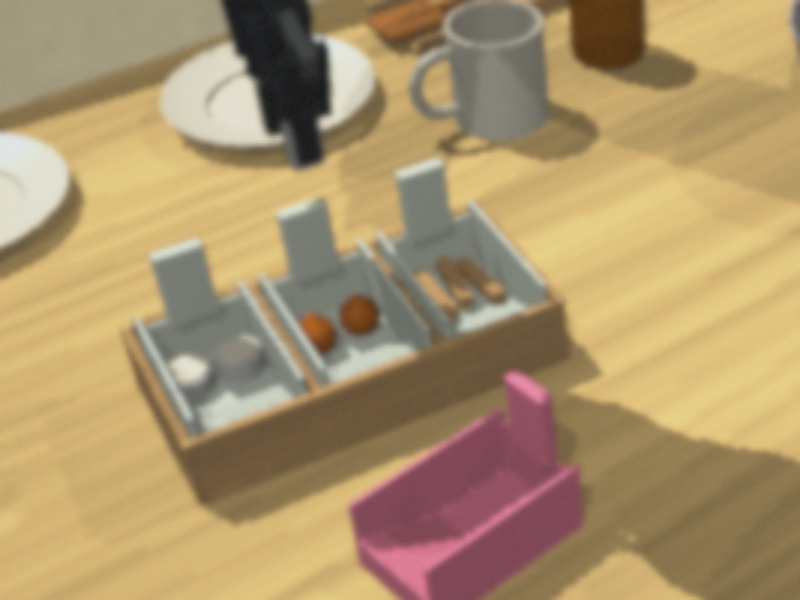

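The crop shows the fingers at (305,160), straight above the middle bin's tab (305,205), with both onions in that bin at (320,330) and (360,312). I go down and grip.

Request:
servo_tool(
  moves=[
    [[0,0,0],[0.001,0,0.016],45],
    [[0,0,0],[0,0,0.015],45],
    [[0,0,0],[0,0,0.015],45],
    [[0,0,0],[0,0,0],45],
    [[0,0,0],[0,0,0],30],
    [[0,0,0],[0,0,0],20],
    [[0,0,0],[0,0,0],10],
    [[0,0,0],[0,0,0],0],
    [[0,0,0],[0,0,0],0],
    [[0,0,0],[0,0,0],0],
  ],
  force=40,
)

```text
time: 5.55
ee_pos: [0.5629, 0.2317, 0.0636]
tcp_rot: [179.9, -0.0, 83.0]
wrist_force: [1.6, 0.2, 4.7]
opening: 0.0077
grasp_force: 39.4
```

Request:
servo_tool(
  moves=[
    [[0,0,0],[0,0,-0.002],0],
    [[0,0,0],[0,0,-0.005],0],
    [[0,0,0],[0,0,-0.008],0],
    [[0,0,0],[0,0,-0.01],0],
    [[0,0,0],[0,0,-0.01],0],
    [[0,0,0],[0,0,-0.01],0],
    [[0,0,0],[0,0,-0.01],0],
    [[0,0,0],[0,0,-0.01],0],
    [[0,0,0],[0,0,0],0],
  ],
)

```text
time: 6.45
ee_pos: [0.563, 0.2318, 0.1298]
tcp_rot: [179.9, -0.1, 83.0]
wrist_force: [0.0, 0.1, -0.6]
opening: 0.0074
grasp_force: 39.0
```

Run:
```python
from h import *
p,d=camera("side"); save(cv2.resize(p[150:350,80:347],(800,600)),"s2.png"); o=get_obs(); print(o["ee_pos"],o["opening"])
```

```text
[0.56265791 0.23172667 0.12872796] 0.007578188439273644
```

View pics/s2.png

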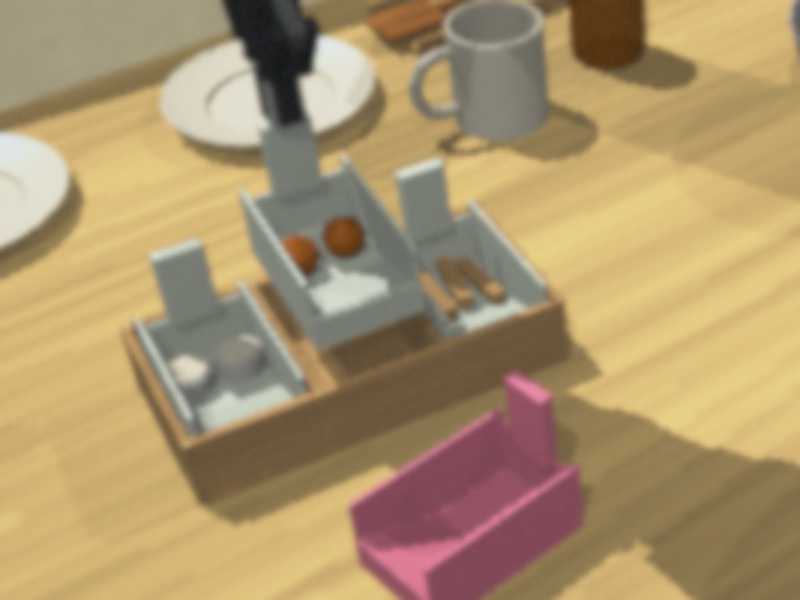

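The bin is lifted level with both onions in it, at (300,255) and (343,237). The fingers seem to hold only the tab's upper end (285,125), so I check the overlap before carrying.

Run:
```python
from h import *
np.set_printoptions(precision=3,suppress=True)
p,d=camera("side"); save(cv2.resize(p[150:230,140:220],(600,600),interpolation=cv2.INTER_CUBIC),"s3.png")
for v in range(160,216,4):
    u=176; m=np.zeros((480,640),bool); m[v,u]=1; print(v,p[v,u],cloud("side",d,m))
```

```text
160 [61 62 64] [[0.506 0.243 0.259]]
164 [35 38 40] [[0.503 0.245 0.253]]
168 [26 27 29] [[0.516 0.241 0.238]]
172 [26 28 29] [[0.531 0.236 0.221]]
176 [26 30 30] [[0.532 0.237 0.214]]
180 [32 31 32] [[0.551 0.231 0.194]]
184 [28 29 31] [[0.548 0.234 0.188]]
188 [30 30 32] [[0.55  0.234 0.179]]
192 [70 72 70] [[0.553 0.234 0.169]]
196 [107 109 103] [[0.559 0.233 0.156]]
200 [117 122 112] [[0.56  0.235 0.148]]
204 [117 121 113] [[0.558 0.237 0.141]]
208 [118 123 115] [[0.561 0.237 0.131]]
212 [119 123 114] [[0.561 0.239 0.122]]
```

View pics/s3.png

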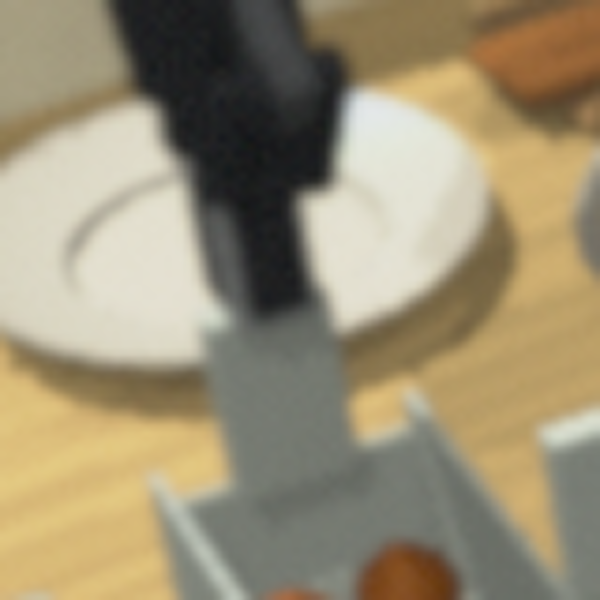

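The depth shows the tab held at its top. The bin hangs level and steady, and tipping lowers the moment on the grip, so I carry on: straight up, across at height, then turn.

Request:
servo_tool(
  moves=[
    [[0,0,0],[0,0,-0.01],0],
    [[0,0,0],[0,0,-0.02],0],
    [[0,0,0],[0,0,-0.025],0],
    [[0,0,0],[0,0,-0.025],0],
    [[0,0,0],[0,0,-0.02],0],
    [[0,0,0],[0,0,-0.007],0],
  ],
)

```text
time: 7.15
ee_pos: [0.5627, 0.2317, 0.2373]
tcp_rot: [179.9, -0.1, 83.0]
wrist_force: [0.0, -0.0, -2.0]
opening: 0.0072
grasp_force: 39.1
```

Request:
servo_tool(
  moves=[
    [[0,0,0],[-0.01,0.001,0],0],
    [[0,0,0],[-0.02,0.002,0],0],
    [[0,0,0],[-0.03,0.003,0],0],
    [[0,0,0],[-0.03,0.003,0],0],
    [[0,0,0],[-0.03,0.003,0],0],
    [[0,0,0],[-0.03,0.003,0],0],
    [[0,0,0],[-0.03,0.003,0],0],
    [[0,0,0],[-0.03,0.003,0],0],
    [[0,0,0],[-0.03,0.003,0],0],
    [[0,0,0],[-0.03,0.003,0],0],
  ],
)

```text
time: 8.15
ee_pos: [0.5551, -0.0415, 0.2333]
tcp_rot: [-179.9, 0.0, 83.0]
wrist_force: [0.5, 0.7, -1.8]
opening: 0.0072
grasp_force: 39.1
```

Request:
servo_tool(
  moves=[
    [[0,0,0],[-0.03,0.003,0],0],
    [[0,0,0],[-0.03,0.003,0],0],
    [[0,0,0],[-0.03,0.003,0],0],
    [[0,0,0],[-0.03,0.003,0],0],
    [[0,0,0],[-0.03,0.003,0],0],
    [[0,0,0],[-0.03,0.003,0],0],
    [[0,0,0],[-0.03,0.003,0],0],
    [[0,0,0],[-0.02,0.001,0],0],
    [[0,0,0],[-0.018,0,0],0],
  ],
)

```text
time: 9.05
ee_pos: [0.5465, -0.2901, 0.2332]
tcp_rot: [-179.9, -0.0, 82.9]
wrist_force: [-0.7, 0.1, -1.5]
opening: 0.0076
grasp_force: 39.1
```

Request:
servo_tool(
  moves=[
    [[0,0,2],[0,0,0],0],
    [[0,0,3.5],[0,0,0],0],
    [[0,0,3.5],[0,0,0],0],
    [[0,0,3.5],[0,0,0],0],
    [[0,0,3.5],[0,0,0],0],
    [[0,0,3],[0,0,0],0],
    [[0,0,1.7],[0,0,0],0],
    [[0,0,0],[0,0,0],0],
  ],
)

```text
time: 9.85
ee_pos: [0.5472, -0.2886, 0.2343]
tcp_rot: [-180.0, 0.0, 62.3]
wrist_force: [-0.0, 0.3, -1.4]
opening: 0.0073
grasp_force: 39.1
```

Run:
```python
from h import *
p,d=camera("top"); q,_=camera("side"); save(np.hstack([cv2.resize(p[60:300,320:560],(400,400)),cv2.resize(q[80:320,300:540],(400,400))]),"b1.png"); o=get_obs(); print(o["ee_pos"],o["tcp_rot"],o["opening"],o["q"])
```

```text
[ 0.54731952 -0.28859072  0.23460803] [-1.79975588e+02  1.80787851e-03  6.23365210e+01] 0.007521248709304693 [-2.78008222e+01  1.62034393e+01  2.74850061e+01  1.01305975e+02
 -1.86639162e-03  8.98626576e+01]
```

View pics/b1.png

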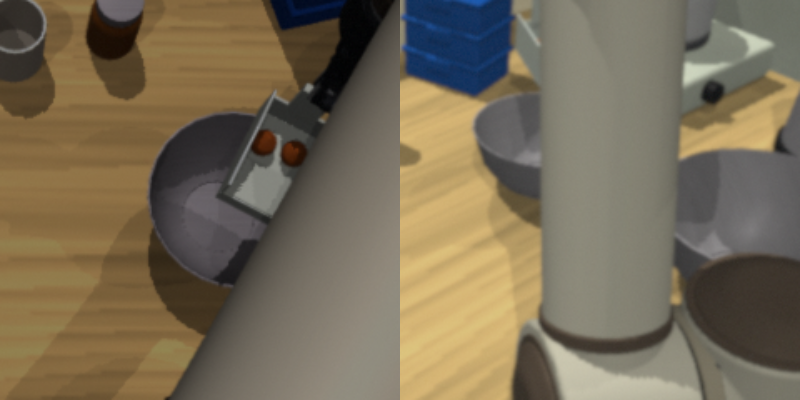

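The bin hangs over the bowl with both onions inside, at (263,142) and (293,153), and its lip at (245,205) over the bowl. Next I lower it and tip forward about tool -x.

Request:
servo_tool(
  moves=[
    [[0,0,0],[0,0,0.012],0],
    [[0,0,0],[0,0,0.024],0],
    [[0,0,0],[0,0,0.01],0],
    [[0,0,0],[0,0,0],0],
    [[-2,0,0],[0,0,0],0],
    [[-4,0,0],[0,0,0],0],
    [[-4,0,0],[0,0,0],0],
    [[-4,0,0],[0,0,0],0],
    [[-4,0,0],[0,0,0],0],
  ],
)

```text
time: 10.85
ee_pos: [0.5478, -0.2887, 0.1907]
tcp_rot: [161.7, 0.0, 62.3]
wrist_force: [-0.3, -0.1, -1.3]
opening: 0.0075
grasp_force: 39.2
```

Request:
servo_tool(
  moves=[
    [[-4,0,0],[0,0,0],0],
    [[-4,0,0],[0,0,0],0],
    [[-4,0,0],[0,0,0],0],
    [[-4,0,0],[0,0,0],0],
    [[-4,0,0],[0,0,0],0],
    [[-4,0,0],[0,0,0],0],
    [[-4,0,0],[0,0,0],0],
    [[-3,0,0],[0,0,0],0],
    [[-1,0,0],[0,0,0],0],
    [[0,0,0],[0,0,0],0],
    [[0,0,0],[0,0,0],0],
    [[0,0,0],[0,0,0],0],
  ],
)

```text
time: 12.05
ee_pos: [0.548, -0.2888, 0.1899]
tcp_rot: [130.0, 0.0, 62.3]
wrist_force: [0.1, 0.2, -1.2]
opening: 0.0076
grasp_force: 39.3
```

Request:
servo_tool(
  moves=[
    [[0,0,0],[0,0,0],0],
    [[0,0,0],[0,0,0],0],
    [[0,0,0],[0,0,0],0],
    [[0,0,0],[0,0,0],0],
    [[0,0,0],[0,0,0],0],
    [[0,0,0],[0,0,0],0],
  ],
)

```text
time: 12.65
ee_pos: [0.5475, -0.2885, 0.1889]
tcp_rot: [130.0, 0.0, 62.3]
wrist_force: [0.6, 0.0, -1.4]
opening: 0.0076
grasp_force: 39.3
```

Run:
```python
from h import *
p,d=camera("top"); save(cv2.resize(p[60:300,320:560],(500,500)),"b2.png")
for r in recognise("onion_a_mid","top"): print(r["score"],w(r["xyz"],"top"))
o=get_obs(); print(o["ee_pos"],o["tcp_rot"],o["wrist_force"],o["opening"])
```

```text
[ 0.5474902  -0.28854012  0.18888359] [1.30000259e+02 8.22190059e-04 6.22713878e+01] [ 0.26082519 -0.13620111 -1.47681692] 0.00775630051048887
```

View pics/b2.png

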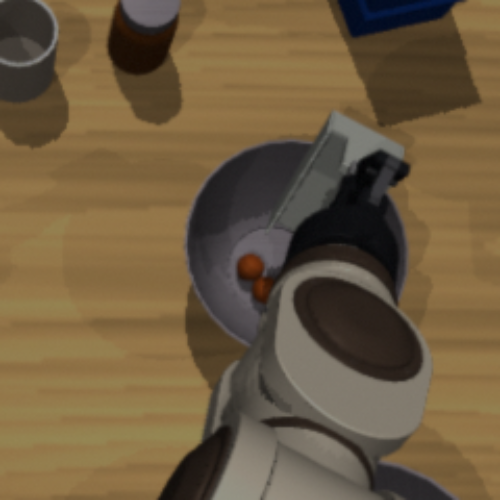

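Both onions lie in the bowl, at (250,267) and (262,288). I set the bin level again, rise, and carry it to the bare counter.

Request:
servo_tool(
  moves=[
    [[5,0,0],[0,0,0],0],
    [[5,0,0],[0,0,0],0],
    [[5,0,0],[0,0,0],0],
    [[5,0,0],[0,0,0],0],
    [[5,0,0],[0,0,0],0],
    [[5,0,0],[0,0,0],0],
    [[5,0,0],[0,0,0],0],
    [[5,0,0],[0,0,0],0],
    [[5,0,0],[0,0,0],0],
    [[5,0,0],[0,0,0],0],
  ],
)

```text
time: 13.75
ee_pos: [0.5479, -0.2888, 0.1893]
tcp_rot: [-179.9, 0.0, 62.3]
wrist_force: [-0.3, -0.1, -0.6]
opening: 0.0076
grasp_force: 39.3
```

Request:
servo_tool(
  moves=[
    [[0,0,0],[0,0,-0.02],0],
    [[0,0,0],[0,0,-0.025],0],
    [[0,0,0],[0.01,-0.0046,0],0],
    [[0,0,0],[0.025,-0.011,0],0],
    [[0,0,0],[0.035,-0.015,0],0],
    [[0,0,0],[0.035,-0.015,0],0],
    [[0,0,0],[0.035,-0.015,0],0],
    [[0,0,0],[0.035,-0.015,0],0],
    [[0,0,0],[0.035,-0.015,0],0],
    [[0,0,0],[0.03,-0.013,0],0],
    [[0,0,0],[0.0257,-0.011,0],0],
  ],
)

```text
time: 14.85
ee_pos: [0.5696, 0.0021, 0.2335]
tcp_rot: [180.0, -0.0, 62.3]
wrist_force: [0.3, -0.1, -0.7]
opening: 0.0078
grasp_force: 39.3
```

Request:
servo_tool(
  moves=[
    [[0,0,-5],[0,0,0.01],0],
    [[0,0,-6],[0,0,0.02],0],
    [[0,0,-6],[0,0,0.03],0],
    [[0,0,-6],[0,0,0.03],0],
    [[0,0,-4.7],[0,0,0.03],0],
    [[0,0,0],[0,0,0.02],0],
    [[0,0,0],[0,0,0],0],
    [[0,0,0],[0,0,0],0],
    [[0,0,0],[0,0,0],0],
  ],
)

```text
time: 15.75
ee_pos: [0.5704, 0.0001, 0.0954]
tcp_rot: [179.9, -0.0, 90.0]
wrist_force: [0.5, 1.2, -1.2]
opening: 0.0074
grasp_force: 39.3
```

Run:
```python
from h import *
np.set_printoptions(precision=4,suppress=True)
p,d=camera("top"); q,e=camera("side"); save(np.hstack([cv2.resize(p[60:360,160:560],(400,300)),cv2.resize(q[80:320,150:470],(400,300))]),"c1.png"); o=get_obs(); print(o["ee_pos"],o["tcp_rot"],o["wrist_force"])
for c,D in(("top",d),("side",e)):
    m=cut_out("bin",c)
    for r in m:
        P=cloud(c,D,r["mask"]); print(c,r["score"],P.mean(0),np.percentile(P,[2,98],axis=0))
```

```text
[0.5705 0.     0.0954] [179.8683  -0.0011  89.9635] [-0.5781 -0.4607 -0.8759]
top 0.98 [0.3372 0.2586 0.0209] [[ 0.2973  0.2023 -0.0009]
 [ 0.3737  0.313   0.0908]]
side 0.7 [0.3392 0.2573 0.0284] [[0.2978 0.2049 0.0018]
 [0.3758 0.3163 0.0902]]
side 0.58 [ 0.5269 -0.0015  0.0685] [[ 0.4668 -0.0345  0.0402]
 [ 0.5772  0.0362  0.124 ]]
```

View pics/c1.png

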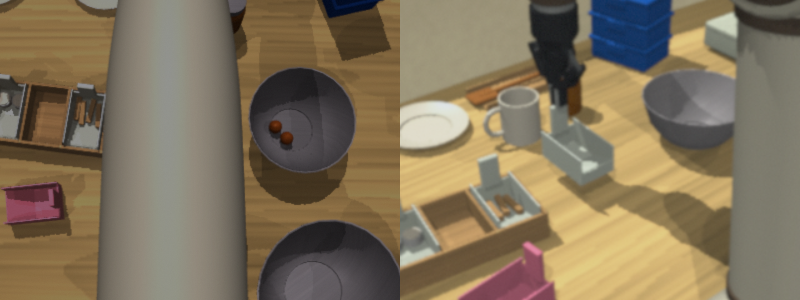

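The onions sit in the bowl at (275,127) and (287,138). The bin hangs level and empty over the bare counter, with its underside at about 0.041 m, so I lower it.

Request:
servo_tool(
  moves=[
    [[0,0,0],[0,0,0.01],0],
    [[0,0,0],[0,0,0.012],0],
    [[0,0,0],[0,0,0.008],0],
    [[0,0,0],[0,0,0.005],0],
    [[0,0,0],[0,0,0.002],0],
    [[0,0,0],[0,0,0.001],0],
    [[0,0,0],[0,0,0],0],
    [[0,0,0],[0,0,0],0],
  ],
)

```text
time: 16.75
ee_pos: [0.5699, -0.0, 0.0563]
tcp_rot: [180.0, 0.0, 90.0]
wrist_force: [0.3, -0.9, -0.5]
opening: 0.0077
grasp_force: 39.3
```

Request:
servo_tool(
  moves=[
    [[0,0,0],[0,0,0.001],0],
    [[0,0,0],[0,0,0.001],0],
    [[0,0,0],[0,0,0],0],
  ],
)

```text
time: 17.05
ee_pos: [0.5702, -0.0001, 0.0543]
tcp_rot: [179.9, 0.0, 90.0]
wrist_force: [0.9, 0.3, 1.6]
opening: 0.0075
grasp_force: 39.7
```

Request:
servo_tool(
  moves=[
    [[0,0,0],[0,0,0.0005],0],
    [[0,0,0],[0,0,0],0],
    [[0,0,0],[0,0,0],12],
    [[0,0,0],[0,0,0],18],
    [[0,0,0],[0,0,0],25],
    [[0,0,0],[0,0,0],35],
    [[0,0,0],[0,0,0],45],
    [[0,0,0],[0,0,0],45],
    [[0,0,0],[0,0,0],45],
  ],
)

```text
time: 17.95
ee_pos: [0.5696, -0.0, 0.0533]
tcp_rot: [-180.0, -0.0, 90.0]
wrist_force: [-0.1, 0.2, -0.2]
opening: 0.0386
grasp_force: 0.0
```

Request:
servo_tool(
  moves=[
    [[0,0,0],[0,0,-0.01],45],
    [[0,0,0],[0,0,-0.02],45],
    [[0,0,0],[0,0,-0.03],45],
    [[0,0,0],[0,0,-0.04],45],
    [[0,0,0],[0,0,-0.04],45],
    [[0,0,0],[0,0,-0.03],45],
    [[0,0,0],[0,0,0],45],
    [[0,0,0],[0,0,0],45],
    [[0,0,0],[0,0,0],45],
  ],
)

```text
time: 18.85
ee_pos: [0.5694, -0.0, 0.2225]
tcp_rot: [-179.9, -0.0, 90.0]
wrist_force: [0.2, 0.2, 0.1]
opening: 0.0384
grasp_force: 0.0
```

Run:
```python
from h import *
np.set_printoptions(precision=4,suppress=True)
p,d=camera("top"); q,e=camera("side"); save(np.hstack([cv2.resize(p[60:360,160:560],(400,300)),cv2.resize(q[80:320,150:470],(400,300))]),"c2.png"); o=get_obs(); print(o["ee_pos"],o["wrist_force"])
for r in cut_out("bin","side"):
    P=cloud("side",e,r["mask"]); print(r["score"],P.mean(0),np.percentile(P,[2,98],axis=0))
```

```text
[ 0.5692 -0.      0.2222] [0.6812 0.129  0.0679]
0.66 [ 0.5264 -0.0011  0.0296] [[ 0.4657 -0.0341  0.0019]
 [ 0.576   0.0363  0.0895]]
0.59 [0.3388 0.2573 0.0279] [[0.2977 0.206  0.0018]
 [0.3758 0.3156 0.0897]]
```

View pics/c2.png

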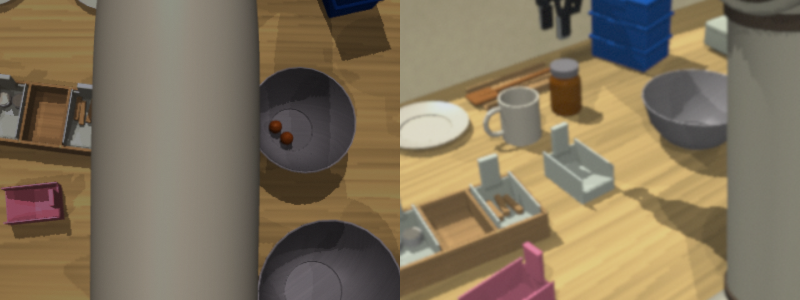

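The empty bin stands upright on the bare counter at (578,165). The onions are still in the bowl at (280,132), and the gripper is clear.

```bash
python3 -c "
from workcell import job_done; print(job_done())"
```

```text
the job is handed in; nothing more can be done
None
```

I handed the job in at about 19 s: both onions are in the 210 mm steel bowl, and the empty bin stands upright on the bare counter with the gripper clear of everything.

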